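# Fit the carrier disc to the tube mixer and lock it with its drive pin

### The arm

A 7-joint arm with a two-finger parallel gripper is mounted at the origin on the work surface. World frame = base frame: x ahead of the robot, y to its left, z up, the work surface at z = 0. Lengths are in m, angles in rad, forces in N, time in s.
With the tool pointing down it reaches from about 0.425 to 0.925 m from the base axis. Payload 6.8 kg.
Tool frame: the origin (TCP) lies between the finger pads; the fingertips stand 17 mm ahead of it and the grasp point (between the pads) lies 2 mm behind it; z points along the fingers, y is the direction in which the jaws open and shut (so a half turn about z gives the same grasp; the last joint's range is limited). The gripper opens to 85 mm and grips with 20 to 120 N. Pads are 22 mm wide; open, the fingers measure 114 mm over their backs; the gripper's body (76 mm by 85 mm) begins 54 mm behind the grasp point. The pads swing forward as they close: fully open they stand 13 mm farther back than shut.
Start: joints at [1.134, 0.477, 0.022, 1.555, -0.011, 1.109, -0.083], TCP at [0.218, -0.639, 0.248] pointing down, gripper open.
Joint ranges: [-2.96, 2.96], [-0.34, 2.1], [-1.41, 1.46], [0.24, 2.44], [-1.37, 4.51], [0.17, 1.92], [-2.96, 2.96]. Speed limits (rad/s): [2.39, 2.39, 3.14, 3.14, 3.14, 3.14, 3.14].

### API

Orientations are given as a unit quaternion [w, x, y, z].
In Python, from station import bot gives the robot as it stands. The module is installed in compiled form; this text tells all that it offers.
- The arm moves only by the tool carry_out, never from a script. Its argument "moves" is a list of rows, each a list of 3 entries, a list of its own where there are three numbers: the turn, a rotation vector about the tool's x, y, z in degrees, then the shift along the tool's x, y, z in cm, then the finger opening in cm, from 0 to 8.54. A call has 1 to 5 rows; each row is the pose to reach, as a shift and turn from the pose commanded when the call began, along the tool's axes at that moment; what a row does not reach only later rows make up. A row lasts 1/8 s, in which the tool goes at most 62.5 mm and 10.7 degrees, less where a joint would pass 70% of its speed; a pose out of reach is approached as far as the arm can. A call with a gripper value outside its range is refused whole. The fingers move at their own pace and stop on an object; "newtons" is the grip in N (left out, the last holds). Time passes only in rows, so rows that repeat a pose let the fingers close. It gives the time, the measured TCP pose, the force and the opening at its end, in the units of the state.
- bot.get_obs(): the state, without advancing time (a new reading comes with each control period).
- bot.read_camera(name): name is "side" or "top" or "wrist"; returns the picture (400x640x3 uint8, red, green, blue); there is no depth.
- bot.camera_info(name): a dict with "vertical_fov" (degrees; the focal length in pixels is half the picture's height over the tangent of half this angle, whatever the lens; pixels are square), "cx", "cy" (the principal point, pixels), "position" and "attitude" of the camera in the world. Camera axes: x right, y up, looking along -z (the intrinsics and any distortion apply to the point x, -y, -z); pixel columns grow to the right and rows downward; lengths in m; the calibration is good to about 2 mm. A picture is of the moment at which its call begins: read the wrist's pose just before it. camera_info takes no time and is no camera call; for the wrist camera it gives the pose at the moment of the call.
- bot.hand_in(): hands the job in, once; it reports no verdict.
Trained networks look in the newest picture that a camera, given by its name, has taken for a name from the list of things; names that differ only in an ending like _2 or _b are one class to them, and where a whole thing is asked for, a point or a joint stands for the part that bears it (a point fixed in the world has none). Each returns a list of dicts, best first, with "score" (0 to 1); they miss things now and then, are a little off and sometimes report something else, mostly with a low value. They report only what shows in the picture. A call takes as long as a camera call. They do not tell look-alikes from the thing itself.
- bot.silhouettes(label, camera): "region" (400x640 bool, what is visible of it) and "location" ([column, row] in pixels, amid what is visible of it).
The state is a dict: "t": time; "q": joint angles; "joint_vel": joint speeds; "joint_torque": joint torques, N m; "eef_pos": TCP position; "tool_rot": TCP orientation; "contact_force": force on the tool from outside, world axes, zero at the start; "torque": the same for the moment, N m; "gripper_width": opening from 0.0 (shut) to 1.0 (fully open).
Only numpy, scipy, OpenCV 4.12 (cv2) and the standard library are available. Lean on these libraries where they do the work, as an engineer would, in place of code of your own. Each camera call takes 0.05 s, during which the arm holds its last target. There are 200 camera calls.

### The job

Fit the tube-carrier disc onto the slanted hub of the mixer so that it sits flat and fully down on the hub's flange, and let go of it. Then lock it to the drive: put the drive pin through the disc's pin hole, feel for one of the hub's drive holes hidden behind the disc by turning the disc round with the pin, and push the pin fully home until its collar is down on the disc. Leave the bottles, glassware and dish on the bench where they stand.

Things in the scene. Friction and masses are not known exactly. Their poses are not given: they have to be found in the camera images.
- mixer: The tube mixer, fixed: a white wedge-shaped housing, 200 mm (its x, front to back) by 160 mm, 60 mm tall in front and 165 mm at the back, its top sloping 30 degrees to the front (-x). Origin at the centre of its underside. The drive head with the hub stands out of the sloping top; the slope lies 45 mm behind the hub's flange face.
- hub_seat (a point): Centre of the hub flange's outer face, on the spindle axis, 165 mm above the bench; the disc's underside comes to rest here. z points out of the flange along the spindle, 30 degrees from vertical, leaning to the mixer's front; x points up the slope to the mixer's back. These axes do not turn with the hub. The dark steel flange is 116 mm dia., 14 mm thick.
- hub_tip (a point): Tip of the spigot in the middle of the flange, 18 mm out along z; spigot 18 mm dia., its last 6 mm tapered to 11 mm. Axes as hub_seat. Round it the flange has six equal drive holes, 11 mm dia., right through, 60 degrees apart on a circle of radius 45 mm. The hub has stopped at any angle, which is not given; its gearbox holds it there.
- disc_boss (a point): Middle of the black ribbed centre boss of the loose carrier disc, half-way up: grasp it here. Boss round, 34 mm dia., 30 mm tall above the disc's upper face. The disc is an aluminium plate 160 mm dia., 8 mm thick, 0.25 to 0.5 kg, with fourteen 17 mm tube holes near the edge; it starts flat on the bench, boss up. z points out on the boss side, x from the centre to the pin hole.
- disc_under (a point): Centre of the disc's underside, 23 mm below disc_boss, in the mouth of a blind bore (20 mm dia., 24 mm deep, going up into the boss) that fits over the hub's spigot. On the hub the disc can be turned about the spigot. Axes as disc_boss.
- disc_pin_hole (a point): The disc's one pin hole: centre of its mouth in the upper face. Round, 9.5 mm dia., straight through the 8 mm plate, 45 mm from the disc's centre along its x; the only hole between the boss and the ring of tube holes. Axes as disc_boss.
- pin_knob (a point): Middle of the knurled knob of the loose drive pin: grasp it here. Knob 18 mm dia., 23 mm tall; below it a collar 21 mm dia., 3 mm thick, then the shank. z points from tip to knob. About 60 g. At the start it stands upright in a hole of the accessory block, collar on the block. The wide flat black screw in the same block is another part, not needed.
- pin_collar (a point): Centre of the underside of the pin's collar, 13 mm below pin_knob. Axes as pin_knob. With the tip on the flange between two drive holes the collar stays 14 mm above the disc; over a drive hole it can go down to the disc.
- pin_tip (a point): Tip of the pin, 22 mm below pin_collar: plain round shank, 8 mm dia., the last 2.5 mm tapered to 4.4 mm. Axes as pin_knob.
- block_top (a point): Centre of the top face of the fixed white accessory block, 30 mm tall, 50 mm (its x) by 132 mm (its y), with three holes 10 mm dia., 26 mm deep, 42 mm apart along its y. z up.
- dropper0: A bystander: first amber dropper bottle, 45 mm dia., 123 mm tall with its red bulb. Origin at the centre of its underside, z up.
- dropper1: A bystander: second amber dropper bottle, the same. Origin at the centre of its underside, z up.
- dropper2: A bystander: third amber dropper bottle, the same. Origin at the centre of its underside, z up.
- beaker: A bystander: glass beaker, 72 mm dia., 95 mm tall. Origin at the centre of its underside, z up.
- flask: A bystander: conical glass flask, 82 mm dia. at the foot, 115 mm tall. Origin at the centre of its underside, z up.
- wash_bottle: A bystander: white plastic wash bottle, 60 mm dia., 180 mm tall with its spout. Origin at the centre of its underside, z up.
- dish: A bystander: small white bowl, 80 mm dia., 22 mm tall. Origin at the centre of its underside, z up.
Not all that is in view belongs to the job. Of the things that look like the part that bears disc_boss, take the one that is farthest from the robot's base at the start.

How it is judged:
By the outcome, as a careful person would: the job done as asked, in the order asked, and still so for the second after the job is handed in, with the robot touching nothing.
It also fails if it takes over 72 s, if anything falls off the work surface, if the arm or the gripper's body presses on something with over 40 N, if the wrist force passes 120 N, or if a joint passes its speed limit or range.

## Working session

There is one attempt and no reset: what is moved stays moved. The work goes in short steps, Python scripts to look and compute and a tool call to move; the robot and the scene stay as the last step left them, time stands still between calls to the robot, and variables do not carry over. Pictures are saved under pics/ and viewed, about 8 in all and at most 12, crops included, and the job is handed in when it is done.

Besides the shell and the picture viewer there is one more tool, called after "Emit:" as name(argument=value, ...) on one line, values as JSON. carry_out: Moves the arm, as the interface text tells. Its arguments: {"type":"object","properties":{"moves":{"type":"array"},"newtons":{"type":"number"}},"required":["moves"]}

```bash
mkdir -p pics; cat > h.py <<'E'
import numpy as np, cv2
from station import bot
from scipy.spatial.transform import Rotation as R
def rot(q): return R.from_quat([q[1],q[2],q[3],q[0]])
def save(n,im): cv2.imwrite('pics/'+n+'.png',im[:,:,::-1])
E
python3 - <<'E'
from h import *
o=bot.get_obs(); print(o)
ims=[]
for c in ['side','top','wrist']:
    print(c,bot.camera_info(c))
    im=bot.read_camera(c); save(c+'0',im); ims.append(im)
    for l in (['disc_boss','pin_knob','mixer','block_top','hub_tip','disc_pin_hole'] if c!='wrist' else []):
        for d in bot.silhouettes(l,c): print(c,l,round(d['score'],2),np.round(d['location'],1),d['region'].sum())
E
```

```text
{'t': 0.0, 'q': array([ 1.13389374,  0.47783099,  0.02226892,  1.55643654, -0.01151845,
        1.10932308, -0.08312346]), 'joint_vel': array([-1.92736429e-03,  1.19460825e-03,  3.47277348e-03, -1.01886072e-03,
       -5.87458400e-04, -2.28457301e-04,  9.31238478e-05]), 'joint_torque': array([-4.57132901e-04, -5.96451974e+01,  1.60766412e+00, -2.81197840e+01,
        1.24962896e-02,  9.34459706e-03, -4.86027986e-06]), 'eef_pos': array([ 0.2178158 , -0.6382937 ,  0.24730991]), 'tool_rot': array([-9.14602318e-04,  9.86511750e-01,  1.63687787e-01, -1.98068093e-04]), 'contact_force': array([ 0.62379335, -0.12176212,  0.09761026]), 'torque': array([ 0.03619864, -0.03660989,  0.03796069]), 'gripper_width': 0.995285467143102}
side {'vertical_fov': 55.13667447105517, 'cx': 313.9999826733215, 'cy': 201.47432870961603, 'position': array([ 0.41532484, -0.96581141,  1.05390723]), 'attitude': array([ 0.92705771,  0.37353495, -0.01626743, -0.02776723])}
side disc_boss 0.85 [306.6 152.4] 700
side disc_boss 0.74 [268.4 251.7] 1452
side disc_boss 0.59 [258.4 162. ] 762
side pin_knob 0.5 [329.  272.7]
[... 586 characters left out ...]
c_boss 0.83 [344. 256.] 1966
top disc_boss 0.64 [177.8 197.2] 2060
top disc_boss 0.56 [188.7 274.1] 1987
top mixer 0.86 [282.5 149.9] 4459
top mixer 0.67 [395.8 199.6] 709
top block_top 0.78 [396.9 197.4] 665
top hub_tip 0.89 [282.5 146.8] 1408
top hub_tip 0.62 [292.3 226.8] 568
top hub_tip 0.58 [381.6 126.6] 654
top hub_tip 0.4 [192.3 117.6] 271
top disc_pin_hole 0.87 [189.6 267.4] 2016
top disc_pin_hole 0.71 [176.3 197.7] 2115
top disc_pin_hole 0.58 [343.2 255.9] 1757
wrist {'vertical_fov': 62.31733456886879, 'cx': 312.46084598107495, 'cy': 196.7816114302498, 'position': array([ 0.29783925, -0.61252484,  0.37414079]), 'attitude': array([ 0.8025199 , -0.13243665,  0.09510739, -0.5739137 ])}
```

View pics/top0.png

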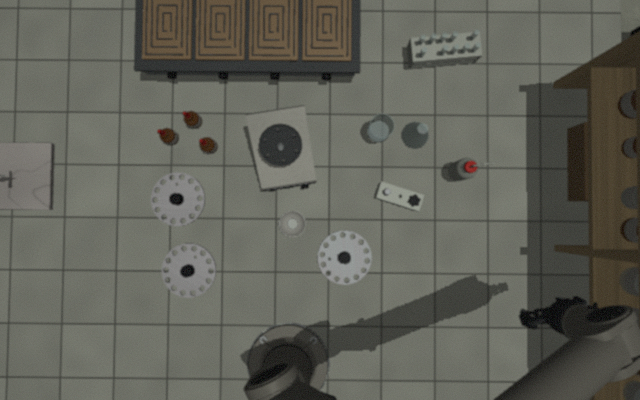

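View pics/side0.png

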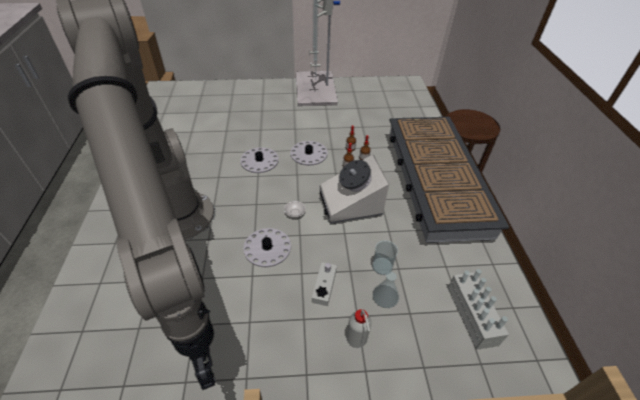

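The top view shows three look-alike discs, at (177,198), (188,271) and (345,257). The base is near (288,365), so the farthest disc is (177,198). The mixer's hub is at (281,146) with its front towards the robot, and the block is at (400,195) with the pin at its left end, about (386,190).

```bash
cat >> h.py <<'E'
def cam(c,ci=None):
    i=ci or bot.camera_info(c); f=200/np.tan(np.radians(i['vertical_fov'])/2)
    return f,i['cx'],i['cy'],np.array(i['position']),rot(i['attitude'])
def ray(C,uv):
    f,cx,cy,p,r=C; return p,r.apply([(uv[0]-cx)/f,-(uv[1]-cy)/f,-1.])
def onz(C,uv,z):
    p,d=ray(C,uv); return p+d*(z-p[2])/d[2]
def proj(C,P):
    f,cx,cy,p,r=C; q=r.inv().apply(np.atleast_2d(P)-p); return np.c_[cx+f*q[:,0]/-q[:,2],cy-f*q[:,1]/-q[:,2]]
def tri(*rs):
    A=0;b=0
    for p,d in rs:
        d=d/np.linalg.norm(d);M=np.eye(3)-np.outer(d,d);A=A+M;b=b+M@p
    return np.linalg.solve(A,b)
def go(pos,Rt,o=None):
    "turn (deg) and shift (cm) in tool axes from the present pose"
    o=o or bot.get_obs(); r=rot(o['tool_rot'])
    print('turn',np.round(np.degrees((r.inv()*Rt).as_rotvec()),1),'shift cm',np.round(100*r.inv().apply(np.array(pos)-o['eef_pos']),2))
def tool(z,y):
    "rotation with tool z along z, jaw axis near y"
    z=np.array(z,float)/np.linalg.norm(z); x=np.cross(y,z); x/=np.linalg.norm(x); return R.from_matrix(np.c_[x,np.cross(z,x),z])
E
python3 - <<'E'
from h import *
T=cam('top');S=cam('side')
for n,u,v in [('disc',(177,198),(309,152)),('d2',(188,271),(259,160)),('d3',(344.5,257),(267,246))]:
    P=onz(T,u,.03);print(n,P,'tri',tri(ray(T,u),ray(S,v)),np.hypot(*P[:2]))
print('hub',tri(ray(T,(281,146)),ray(S,(354,174))),onz(T,(281,146),.18))
print('pin',tri(ray(T,(386,190)),ray(S,(329,268))),onz(T,(386,190),.055)); print('screw',onz(T,(413,200),.035))
for u in [(247,113),(304,106),(315,182),(260,190)]: print(onz(T,u,.165 if u[1]<150 else .06))
for n,u,z in [('drop',(167,135),.1),('drop',(192,118),.1),('drop',(208,145),.1),('beaker',(377,130),.09),('flask',(415,133),.1),('wash',(465,168),.15),('dish',(292,224),.02)]: print(n,onz(T,u,z))
w=bot.camera_info('wrist');o=bot.get_obs();r=rot(o['tool_rot'])
print('wristcam in tool',r.inv().apply(w['position']-o['eef_pos']),'look',r.inv().apply(rot(w['attitude']).apply([0,0,-1])),'right',r.inv().apply(rot(w['attitude']).apply([1,0,0])))
print(r.as_matrix())
Rt=tool([0,0,-1],[0,-1,0]); go([.5,-.38,.3],Rt);go([.5,-.1,.35],Rt)
E
```

```text
disc [0.4867353  0.33041074 0.03      ] tri [0.48709566 0.33718794 0.00712294] 0.5882877804091629
d2 [0.273296   0.29396686 0.03      ] tri [0.27101884 0.30172217 0.00132497] 0.4013816374216634
d3 [ 0.31855431 -0.16356364  0.03      ] tri [ 0.31664702 -0.16449842  0.01016616] 0.35809204873671907
hub [0.62474501 0.01504469 0.16212172] [0.62126438 0.01359197 0.18      ]
pin [ 0.51578042 -0.28312577  0.03701994] [ 0.51459147 -0.28077505  0.055     ]
screw [ 0.48717355 -0.36252834  0.035     ]
[0.71151761 0.10715472 0.165     ]
[ 0.73178836 -0.04550792  0.165     ]
[ 0.535477   -0.07549548  0.06      ]
[0.51091374 0.08271896 0.06      ]
drop [0.66109579 0.34135902 0.1       ]
drop [0.70983426 0.27192206 0.1       ]
drop [0.63390146 0.22551796 0.1       ]
beaker [ 0.68236746 -0.24994178  0.09      ]
flask [ 0.67304915 -0.35556147  0.1       ]
wash [ 0.57053211 -0.48122613  0.15      ]
dish [ 0.41342868 -0.00818287  0.02      ]
wristcam in tool [ 0.08407259  0.00086433 -0.12580477] look [-3.21754148e-01 -5.86969301e-04  9.46823069e-01] right [2.59103210e-04 9.99999716e-01 7.07985144e-04]
[[ 9.46429457e-01  3.22910639e-01  4.42259598e-05]
 [ 3.22910642e-01 -9.46429455e-01 -6.04229861e-05]
 [ 2.23455260e-05  7.14671270e-05 -9.99999997e-01]]
turn [ 0.  -0.  18.8] shift cm [ 35.05 -15.39  -5.17]
turn [ 0.  -0.  18.8] shift cm [ 44.09 -41.89 -10.17]
```

Emit:
carry_out(moves=[[[0,0,9],[5.2,-3.4,-2],8.5],[[0,0,18.8],[10.4,-6.8,-5],8.5],[[0,0,18.8],[15.6,-10.2,-5],8.5],[[0,0,18.8],[20.8,-13.6,-5],8.5],[[0,0,18.8],[26,-17,-5],8.5]])

```text
t: 1.38
eef_pos: [0.4057, -0.3982, 0.2988]
tool_rot: [0.0, 1.0, 0.0, 0.0]
contact_force: [2.0, -0.4, -0.1]
gripper_width: 0.994
```

```bash
python3 - <<'E'
from h import *
Rt=tool([0,0,-1],[0,-1,0]); print(bot.get_obs()['eef_pos']);go([.5,-.28,.3],Rt)
E
```

```text
[ 0.40573567 -0.39816343  0.29881891]
turn [ 0.  -0.1  0. ] shift cm [  9.43 -11.81  -0.12]
```

Emit:
carry_out(moves=[[[0,0,0],[4,-5,0],8.5],[[0,0,0],[7.4,-10,0],8.5],[[0,0,0],[8.4,-11.8,0],8.5],[[0,0,0],[8.4,-11.8,0],8.5]])

```text
t: 1.88
eef_pos: [0.4896, -0.28, 0.2984]
tool_rot: [-0.0, 1.0, 0.002, 0.0]
contact_force: [-1.1, -1.7, -0.1]
gripper_width: 0.992
```

```bash
python3 - <<'E'
from h import *
C=cam('wrist'); im=bot.read_camera('wrist'); save('w1',im); np.save('w1c.npy',np.array([C[0],C[1],C[2],*C[3],*C[4].as_quat()]))
for l in ['pin_knob','block_top']:
    for d in bot.silhouettes(l,'wrist'): print(l,round(d['score'],2),np.round(d['location'],1),d['region'].sum(), onz(C,d['location'],.045 if l=='pin_knob' else .03))
Rt=tool([0,0,-1],[0,-1,0]);go([.53,0.01,.36],Rt)
E
```

```text
pin_knob 0.81 [318.  143.3] 268 [ 0.50989743 -0.28630588  0.045     ]
pin_knob 0.28 [104.1 211.3] 2646 [ 0.42480834 -0.02406405  0.045     ]
block_top 0.89 [342.6 143.1] 3726 [ 0.5077585 -0.3158964  0.03     ]
turn [ 0.   0.  -0.1] shift cm [  4.19 -29.36  -6.2 ]
```

View pics/w1.png

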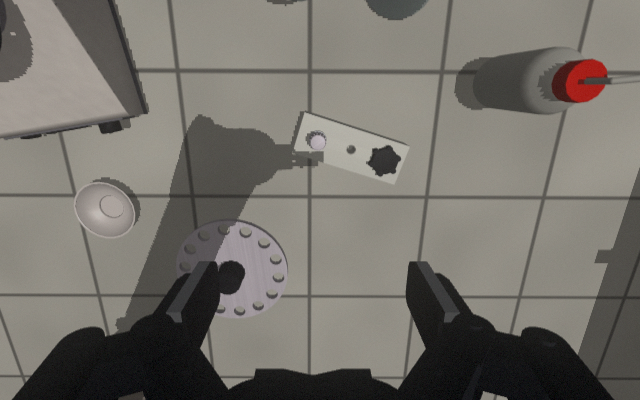

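The wrist view shows the pin knob at about (317,140), the empty hole at (351,149) and the black screw at (384,160). That puts the pin near (0.510, -0.286). Next I look at the hub.

Emit:
carry_out(moves=[[[0,0,0],[1,-6,-4],8.5],[[0,0,0],[2,-12,-6],8.5],[[0,0,0],[3,-18,-6],8.5],[[0,0,0],[4,-24,-6],8.5],[[0,0,0],[4.2,-29.4,-6.2],8.5]])

```text
t: 2.65
eef_pos: [0.5306, 0.012, 0.3605]
tool_rot: [0.0, 1.0, -0.002, 0.0]
contact_force: [1.7, 1.2, -0.7]
gripper_width: 0.989
```

Emit:
carry_out(moves=[[[0,0,0],[0,0,0],8.5]])

```text
t: 2.78
eef_pos: [0.5304, 0.0165, 0.3607]
tool_rot: [-0.001, 1.0, 0.004, 0.0]
contact_force: [-0.2, -1.6, -0.2]
gripper_width: 0.997
```

```bash
python3 - <<'E'
from h import *
import pickle
o=bot.get_obs();C=cam('wrist'); im=bot.read_camera('wrist'); save('w2',im); pickle.dump((im,C),open('w2.pkl','wb'))
for l in ['hub_tip','mixer']:
    for d in bot.silhouettes(l,'wrist'): print(l,round(d['score'],2),np.round(d['location'],1),d['region'].sum())
print(o['eef_pos'],C)
Rt=tool([0,0,-1],[0,-1,0]);go([.45,.33,.25],Rt)
cv2.imwrite('pics/w2c.png',cv2.resize(im[:300,100:540,::-1],None,fx=1.8,fy=1.8,interpolation=cv2.INTER_CUBIC))
E
```

```text
hub_tip 0.92 [314.   59.1] 12958
mixer 0.73 [312.3  71.7] 23748
[0.5303688  0.01647908 0.3607378 ] (np.float64(330.777539259224), 312.46084598107495, 196.7816114302498, array([0.61457186, 0.01640433, 0.48658273]), Rotation.from_matrix(array([[ 7.54476003e-03,  9.46965666e-01,  3.21246172e-01],
                            [-9.99968283e-01,  7.96449708e-03,  7.51899295e-06],
                            [-2.55144397e-03, -3.21236040e-01,  9.46995722e-01]])))
turn [ 0.1  0.  -0.1] shift cm [ -8.12 -32.    10.99]
```

View pics/w2c.png

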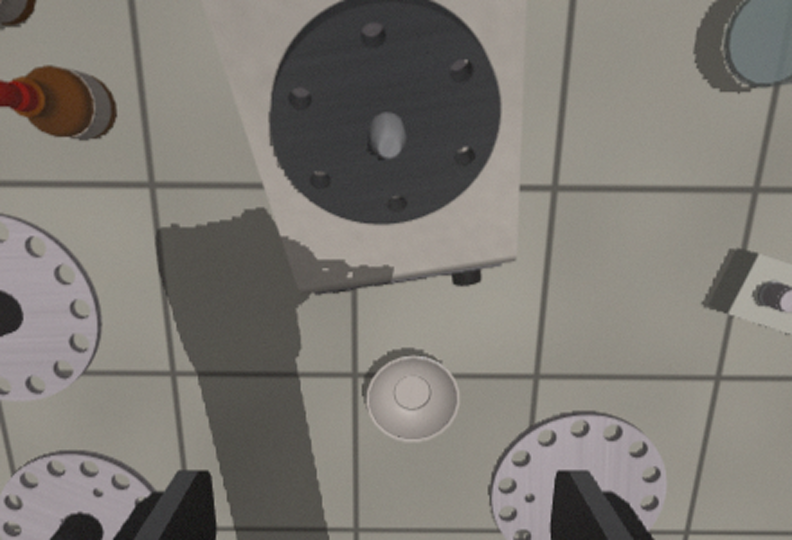

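The crop shows the flange with six drive holes at crop pixels (373,34), (461,70), (464,155), (397,203), (320,180) and (300,98), and the spigot at about (388,135). I fit the hub pose to these.

```bash
cat >> h.py <<'E'
def hub(p):
    x,y,yaw=p[:3]; z=p[3] if len(p)>3 else .165
    return np.array([x,y,z]), R.from_euler('zy',[yaw,-np.radians(30)])
E
python3 - <<'E'
from h import *
import pickle
from scipy.optimize import least_squares
im,C=pickle.load(open('w2.pkl','rb'))
h=np.array([(373,34),(461,70),(464,155),(397,203),(320,180),(300,98)])/1.8+[100,0]
def pts(p,off):
    c,r=hub(p[:3]);a=off-np.arange(6)*np.pi/3
    return c+r.apply(np.c_[.045*np.cos(a),.045*np.sin(a),0*a-.001])
def f(p): return (proj(C,pts(p[:3],p[3]))-h).ravel()
s=least_squares(f,[.622,.014,.14,.15]);print(s.x,np.degrees(s.x[2:]),np.round(s.fun,1))
c,r=hub(s.x[:3]);print('tip',(proj(C,c+r.apply([0,0,.018]))-[100,0])*1.8,'z',r.apply([0,0,1]))
f2=lambda p:np.r_[(proj(C,hub([*p[:3],p[4]])[0]+pts(p[:3],p[3])-hub(p[:3])[0])-h).ravel()]
s2=least_squares(f2,[*s.x,.165]);print(s2.x,np.round(s2.fun,1))
a=np.linspace(0,6.28,60);E=proj(C,c+r.apply(np.c_[.058*np.cos(a),.058*np.sin(a),0*a])); print('flange bounds crop',(E.min(0)-[100,0])*1.8,(E.max(0)-[100,0])*1.8)
for y in (8,): print(r.as_euler('zyx'))
E
```

```text
[ 0.62569166  0.01556165  4.01002816 -3.84620658] [ 229.75768933 -220.37140399] [-1.4  0.4 -0.3  0.7  0.9  1.2  0.7 -0.2  0.7 -1.5 -0.2 -0.8]
tip [[385.80586955 147.64169383]] z [-5.00000000e-01 -5.55111512e-17  8.66025404e-01]
[ 0.62563955  0.01556372  7.56383195 -7.40001297  0.16583538] [-1.4  0.3 -0.2  0.6  1.   1.2  0.7 -0.   0.6 -1.4 -0.3 -0.8]
flange bounds crop [270.09993623   2.53385285] [502.01331368 223.61363197]
[-2.27315715 -0.52359878 -0.        ]
```

Emit:
carry_out(moves=[[[0,0,0],[-2,-6,0],8.5],[[0,0,0],[-4,-12,1],8.5],[[0,0,0],[-6,-18,5],8.5],[[0,0,0],[-8,-24,8],8.5],[[0,0,0],[-8,-30,10],8.5]])

```text
t: 3.55
eef_pos: [0.4524, 0.2903, 0.267]
tool_rot: [0.001, 1.0, -0.002, 0.0]
contact_force: [1.8, -0.1, 0.4]
gripper_width: 0.997
```

Emit:
carry_out(moves=[[[0,0,0],[0,-2,1],8.5],[[0,0,0],[0,-2,1],8.5]])

```text
t: 3.8
eef_pos: [0.4522, 0.3112, 0.2568]
tool_rot: [0.001, 1.0, -0.0, -0.001]
contact_force: [0.3, -0.7, -0.5]
gripper_width: 0.993
```

```bash
python3 - <<'E'
from h import *
import pickle
o=bot.get_obs();C=cam('wrist'); im=bot.read_camera('wrist'); save('w3',im); pickle.dump((im,C),open('w3.pkl','wb'))
for l in ['disc_boss']:
    for d in bot.silhouettes(l,'wrist'): print(l,round(d['score'],2),np.round(d['location'],1),d['region'].sum(),onz(C,d['location'],.008))
print(o['eef_pos'])
cv2.imwrite('pics/w3c.png',cv2.resize(im[:330,140:540,::-1],None,fx=1.8,fy=1.8,interpolation=cv2.INTER_CUBIC))
E
```

```text
disc_boss 0.94 [629.7 271. ] 1662 [ 0.30700151 -0.10060648  0.008     ]
disc_boss 0.61 [292.4 123.7] 14536 [0.49459488 0.33305294 0.008     ]
disc_boss 0.59 [319.5 290.4] 9222 [0.27759571 0.3013695  0.008     ]
[0.45224219 0.31118903 0.25680614]
```

View pics/w3c.png

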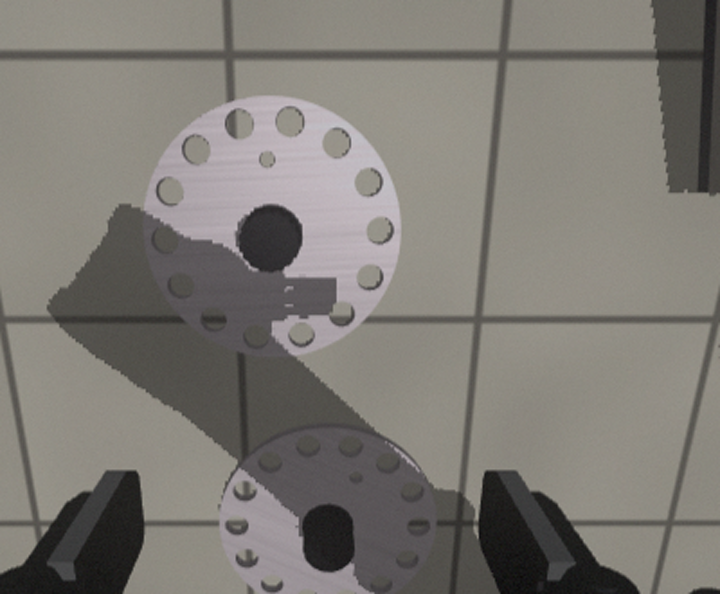

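The crop shows the target disc, with its rim spanning columns 143–401 and rows 95–357, the boss top at (269,238) and the pin hole at (267,159). I correct the Euler convention and fit the hub and the disc.

```bash
sed -i "s/from_euler('zy'/from_euler('ZY'/" h.py; python3 - <<'E'
from h import *
import pickle
from scipy.optimize import least_squares
im,C=pickle.load(open('w2.pkl','rb'))
h=np.array([(373,34),(461,70),(464,155),(397,203),(320,180),(300,98)])/1.8+[100,0]
def pts(p,off):
    c,r=hub(p);a=off-np.arange(6)*np.pi/3
    return c+r.apply(np.c_[.045*np.cos(a),.045*np.sin(a),0*a-.001])
f=lambda p:(proj(C,pts(p[:3],p[3]))-h).ravel()
s=least_squares(f,[.622,.014,.14,.15]);print(s.x,np.degrees(s.x[2:]),np.round(s.fun,1))
c,r=hub(s.x[:3]);print('tip',(proj(C,c+r.apply([0,0,.018]))-[100,0])*1.8)
s2=least_squares(lambda p:(proj(C,pts([*p[:3],p[4]],p[3]))-h).ravel(),[*s.x,.165]);print(s2.x,np.round(s2.fun,1))
for yy in (6,8,10):
    q=least_squares(lambda p:f([p[0],p[1],np.radians(yy),p[2]]),[.622,.014,.15]);print(yy,q.x,q.cost)
im,C=pickle.load(open('w3.pkl','rb'))
m=[d for d in bot.silhouettes('disc_boss','wrist') if abs(d['location'][1]-124)<15][0]['region']
cs,_=cv2.findContours(m.astype('uint8'),0,1);k=max(cs,key=len)[:,0]
P=np.array([onz(C,u,.006) for u in k])
q=least_squares(lambda p:np.hypot(P[:,0]-p[0],P[:,1]-p[1])-p[2],[.49,.33,.08],loss='soft_l1',f_scale=.001);print('rim',q.x)
b=onz(C,np.array([269,238])/1.8+[140,0],.038);ph=onz(C,np.array([267,159])/1.8+[140,0],.008);print('boss',b,'pin',ph,'dist',np.linalg.norm(ph[:2]-q.x[:2]),'ang',np.degrees(np.arctan2(*(ph[:2]-q.x[:2])[::-1])))
E
```

```text
[ 0.62570574  0.0153182   0.18676662 -0.02051172] [10.70093932 -1.17523486] [ 0.1  0.4 -0.  -0.1  0.  -0.  -0.2 -0.2  0.1 -0.3  0.1  0.1]
tip [[389.75295611 147.30117212]]
[ 0.6256472   0.01531944  0.18667899 -0.02042724  0.16593957] [ 0.   0.2  0.1 -0.2  0.1  0.  -0.2 -0.1 -0.  -0.2 -0.1  0.1]
6 [0.62569504 0.01542503 0.06044201] 0.9848322516825052
8 [0.62569872 0.01537955 0.02599616] 0.43455049172637783
10 [ 0.62570369  0.01533411 -0.00844322] 0.18091810198249333
rim [0.48726062 0.33537279 0.08025159]
boss [0.48933314 0.33449438 0.038     ] pin [0.53198172 0.33670128 0.008     ] dist 0.04474083443266123 ang 1.7015244579947173
```

Emit:
carry_out(moves=[[[0,0,0],[3.5,-2.4,4],8.5],[[0,0,0],[3.5,-2.4,10],8.5],[[0,0,0],[3.5,-2.4,15],8.5],[[0,0,0],[3.5,-2.4,19],8.5],[[0,0,0],[3.5,-2.4,19],8.5]])

```text
t: 4.58
eef_pos: [0.4863, 0.3327, 0.0659]
tool_rot: [0.002, 1.0, -0.001, -0.002]
contact_force: [-0.5, -0.3, 0.1]
gripper_width: 0.995
```

```bash
python3 - <<'E'
from h import *
Rt=tool([0,0,-1],[0,-1,0]); print(bot.get_obs()['eef_pos']);go([.488,.335,.028],Rt)
C=cam('wrist');im=bot.read_camera('wrist');d=bot.silhouettes('disc_boss','wrist')
for q in d[:2]:print(q['score'],q['location'],onz(C,q['location'],.01))
g=cv2.cvtColor(im,cv2.COLOR_RGB2GRAY)
save('w4',im)
E
```

```text
[0.48631998 0.33274367 0.06586921]
turn [ 0.2  0.2 -0.1] shift cm [ 0.18 -0.24  3.79]
0.87 [308.6, 214.2] [0.49776216 0.33438984 0.01      ]
```

View pics/w4.png

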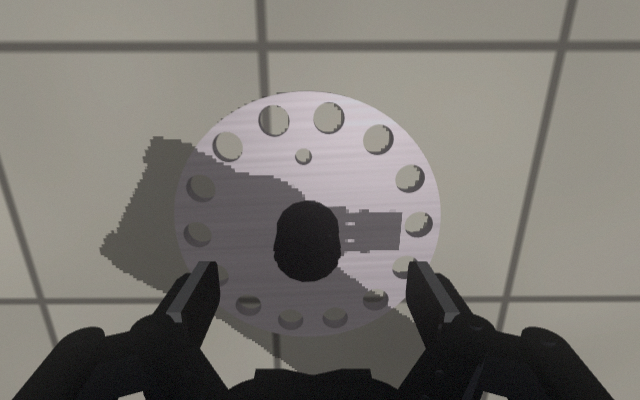

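The boss, at about (307,240), lies between the open fingers and the pin hole is at (304,157). I descend and grip.

Emit:
carry_out(moves=[[[0,0,0],[0.2,-0.2,2],8.5],[[0,0,0],[0.2,-0.2,3.8],8.5],[[0,0,0],[0.2,-0.2,3.8],5],[[0,0,0],[0.2,-0.2,3.8],2.5],[[0,0,0],[0.2,-0.2,3.8],2.5]], newtons=60)

```text
t: 5.3
eef_pos: [0.4891, 0.3381, 0.0306]
tool_rot: [0.0, 1.0, 0.0, 0.0]
contact_force: [-6.6, -4.3, 13.9]
gripper_width: 0.378
```

Emit:
carry_out(moves=[[[0,0,0],[0,0,0],2.5],[[0,0,0],[0,0,0],2.5],[[0,0,0],[0,0,-2],2.5],[[0,0,0],[0,0,-6],2.5],[[0,0,0],[0,0,-10],2.5]])

```text
t: 5.92
eef_pos: [0.4883, 0.3378, 0.1315]
tool_rot: [0.0, 1.0, 0.0, -0.0]
contact_force: [0.9, 0.1, -2.7]
gripper_width: 0.376
```

```bash
python3 - <<'E'
from h import *
o=bot.get_obs();print(o['eef_pos'],o['contact_force'],o['gripper_width'])
c,r=hub([.6257,.0153,.187])
hz=r.apply([0,0,1]);t=np.radians(-2.9)
Rt=tool(-hz,r.apply([np.sin(t),-np.cos(t),0])); print(Rt.as_matrix())
go(c+hz*.1,Rt)
im=bot.read_camera('wrist');save('w5',im)
E
```

```text
[0.48826791 0.33778016 0.13150389] [ 0.85944371  0.13096254 -2.69429514] 0.3760796183589517
[[ 0.85924356  0.14262303  0.4912832 ]
 [ 0.11108743 -0.98945377  0.09295602]
 [ 0.49935968 -0.02529647 -0.8660254 ]]
turn [ 3.6 29.9 -7.6] shift cm [  8.79  33.19 -12.01]
```

View pics/w5.png

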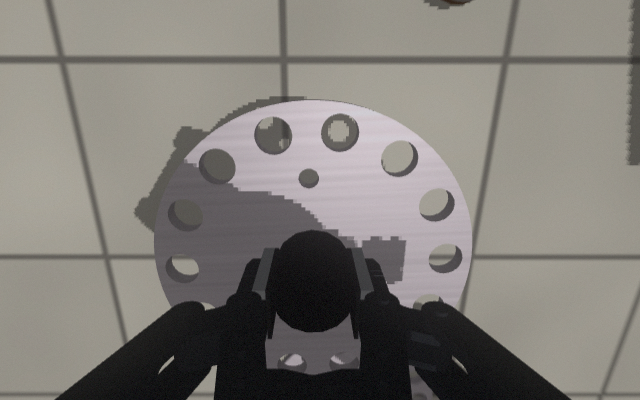

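The disc is held level at the boss, and its pin hole is at (308,178). I check how it sits in the hand and plan the tilt.

```bash
python3 - <<'E'
from h import *
o=bot.get_obs();C=cam('wrist');T=rot(o['tool_rot']);p=o['eef_pos']
w=lambda X:p+T.apply(X)
a=np.linspace(0,2*np.pi,721)
for tz in (.018,.021,.0226,.025):
    E=proj(C,w(np.c_[.08*np.cos(a),.08*np.sin(a),0*a+tz])); H=proj(C,w([[.045,0,tz]]))
    print(tz,'rim top row',E[:,1].min().round(1),'L,R',E[:,0].min().round(1),E[:,0].max().round(1),'hole',H.round(1))
E
```

```text
0.018 rim top row 95.3 L,R 147.6 475.8 hole [[311.6 176.6]]
0.021 rim top row 95.0 L,R 150.5 472.9 hole [[311.6 174.9]]
0.0226 rim top row 94.9 L,R 152.0 471.5 hole [[311.6 174. ]]
0.025 rim top row 94.8 L,R 154.2 469.3 hole [[311.7 172.7]]
```

Emit:
carry_out(moves=[[[0,8,0],[0,3,-5],2.5],[[2,15,-4],[1,8,-10],2.5],[[3,22,-6],[2,14,-14],2.5],[[3.6,29.9,-7.6],[3,20,-17],2.5],[[3.6,29.9,-7.6],[4,25,-17],2.5]])

```text
t: 6.6
eef_pos: [0.5235, 0.1037, 0.2982]
tool_rot: [-0.03, 0.963, 0.067, 0.258]
contact_force: [-0.4, 1.3, -4.8]
gripper_width: 0.376
```

```bash
cat >> h.py <<'E'
HC,HR=hub([.6257,.0153,.187])
def htool(a): # tool z into hub, tool x at angle a (deg) from hub x
    t=np.radians(a); return tool(-HR.apply([0,0,1]),HR.apply([np.sin(t),-np.cos(t),0]))
def hp(x,y,z): return HC+HR.apply([x,y,z])
def inhub():
    o=bot.get_obs(); r=HR.inv()*rot(o['tool_rot']); m=r.as_matrix()
    print('t',round(o['t'],2),'tcp in hub mm',np.round(1e3*HR.inv().apply(o['eef_pos']-HC),1),'tool x ang',np.degrees(np.arctan2(m[1,0],m[0,0])).round(1),'toolz in hub',m[:,2].round(3),'F hub',HR.inv().apply(o['contact_force']).round(1),'w',round(o['gripper_width'],3))
    return o
E
python3 - <<'E'
from h import *
o=inhub();print(o['q'].round(2));go(hp(0,0,.09),htool(-2.9),o)
E
```

```text
t 6.6 tcp in hub mm [ -6.1 105.9 157.4] tool x ang -2.8 toolz in hub [ 0.003 -0.001 -1.   ] F hub [-2.5  1.4 -4.1] w 0.376
[-0.02 -0.02 -0.34  2.18  0.18  0.47 -1.93]
turn [ 0.  -0.1  0.1] shift cm [ 1.11 10.54  6.75]
```

Emit:
carry_out(moves=[[[0,0,0],[0.5,4,1],2.5],[[0,0,0],[1,8,4],2.5],[[0,0,0],[1.1,10.5,7],2.5],[[0,0,0],[1.1,10.5,8.7],2.5],[[0,0,0],[1.1,10.5,8.7],2.5]])

```text
t: 7.22
eef_pos: [0.592, 0.0121, 0.2232]
tool_rot: [-0.031, 0.964, 0.066, 0.256]
contact_force: [0.3, 1.3, -2.8]
gripper_width: 0.374
```

```bash
python3 - <<'E'
from h import *
o=inhub();go(hp(.002,.0005,.0306),htool(-2.9),o)
im=bot.read_camera('side');save('s1',cv2.resize(im[120:240,290:440],None,fx=4,fy=4,interpolation=cv2.INTER_CUBIC))
E
```

```text
t 7.22 tcp in hub mm [-0.1  3.1 67.2] tool x ang -2.9 toolz in hub [-0.003  0.002 -1.   ] F hub [-0.9  1.3 -2.6] w 0.374
turn [-0.1  0.2  0. ] shift cm [0.24 0.26 3.66]
```

View pics/s1.png

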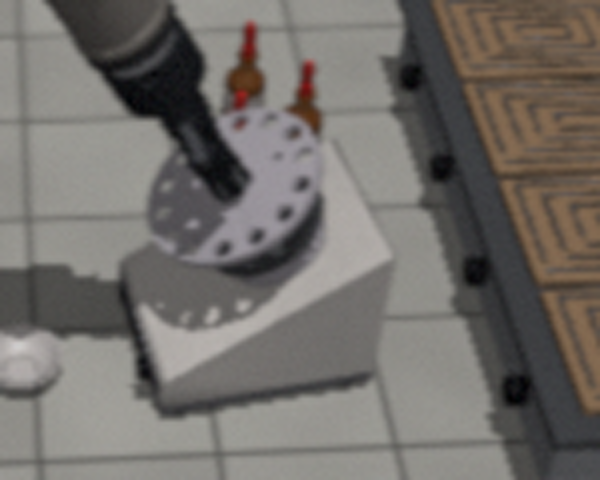

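The disc hangs parallel over the flange and roughly concentric with it. I lower it in steps.

Emit:
carry_out(moves=[[[0,0,0],[0.2,0.2,0.8],2.5],[[0,0,0],[0.2,0.2,1.4],2.5],[[0,0,0],[0.2,0.2,2],2.5],[[0,0,0],[0.2,0.2,2.5],2.5],[[0,0,0],[0.2,0.2,2.5],2.5]])

```text
t: 7.9
eef_pos: [0.6071, 0.0119, 0.2031]
tool_rot: [-0.031, 0.964, 0.066, 0.257]
contact_force: [0.8, -0.5, -3.0]
gripper_width: 0.375
```

```bash
python3 - <<'E'
from h import *
o=inhub();go(hp(.002,.0005,.0306),htool(-2.9),o)
E
```

```text
t 7.9 tcp in hub mm [ 2.7  0.1 42.5] tool x ang -2.9 toolz in hub [-0.001  0.001 -1.   ] F hub [-0.9 -0.6 -2.9] w 0.375
turn [-0.  0.  0.] shift cm [-0.07 -0.03  1.19]
```

Emit:
carry_out(moves=[[[0,0,0],[0,0,0.4],2.5],[[0,0,0],[0,0,0.8],2.5],[[0,0,0],[0,0,1.1],2.5],[[0,0,0],[0,0,1.3],2.5],[[0,0,0],[0,0,1.3],2.5]])

```text
t: 8.52
eef_pos: [0.6129, 0.0133, 0.1934]
tool_rot: [-0.031, 0.964, 0.066, 0.257]
contact_force: [-14.2, 2.4, 13.2]
gripper_width: 0.377
```

```bash
python3 - <<'E'
from h import *
o=inhub()
E
```

```text
t 8.53 tcp in hub mm [ 3.   0.4 31.1] tool x ang -2.9 toolz in hub [ 0.     0.001 -1.   ] F hub [-5.1  5.  18.2] w 0.377
```

Axial contact is 18 N at 31.1 mm against the expected 30.6 mm, so the disc is down. I release it and back off.

Emit:
carry_out(moves=[[[0,0,0],[0,0,0],6],[[0,0,0],[0,0,0],8.5],[[0,0,0],[0,0,-1],8.5],[[0,0,0],[0,0,-5],8.5],[[0,0,0],[0,0,-10],8.5]])

```text
t: 9.15
eef_pos: [0.5636, 0.0034, 0.2796]
tool_rot: [-0.031, 0.964, 0.066, 0.256]
contact_force: [0.7, -0.1, 0.6]
gripper_width: 0.994
```

Emit:
carry_out(moves=[[[0,0,0],[0,0,-4],8.5],[[0,0,0],[0,0,-4],8.5]])

```text
t: 9.4
eef_pos: [0.5454, -0.0009, 0.3177]
tool_rot: [-0.03, 0.963, 0.065, 0.26]
contact_force: [0.7, 0.3, 0.2]
gripper_width: 0.995
```

```bash
python3 - <<'E'
from h import *
import pickle
o=inhub();C=cam('wrist');im=bot.read_camera('wrist');pickle.dump((im,C),open('w6.pkl','wb'))
save('w6',im)
a=np.linspace(0,2*np.pi,721)
E=proj(C,np.array([hp(.08*np.cos(t),.08*np.sin(t),.008) for t in a]));print('pred rim cols',E[:,0].min(),E[:,0].max(),'rows',E[:,1].min(),E[:,1].max(),'hole0',proj(C,hp(.045,0,.008)),'boss top',proj(C,hp(0,0,.038)))
go([.51,-.285,.2],tool([0,0,-1],[-.29,-.957,0]),o)
E
```

```text
t 9.4 tcp in hub mm [  5.4  -1.  173.2] tool x ang -2.9 toolz in hub [ 0.007 -0.002 -1.   ] F hub [ 0.7  0.2 -0.2] w 0.995
pred rim cols 223.65268424446953 398.3054510741555 rows 97.7863832644686 265.47110095851 hole0 [[308.32213703 139.52254401]] boss top [[310.88959853 199.09261138]]
turn [ -7.9 -29.6  24. ] shift cm [-12.11  27.9    5.78]
```

View pics/w6.png

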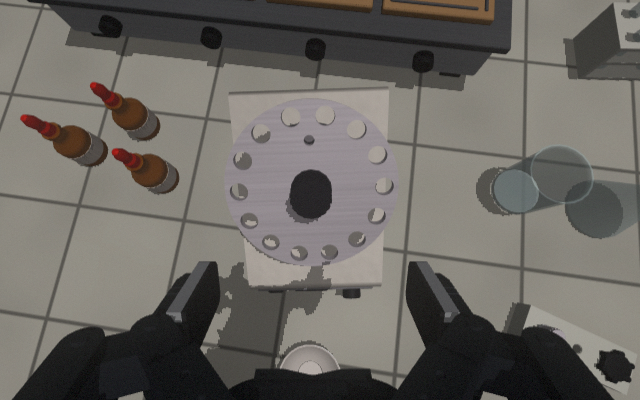

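The wrist view shows the disc rim at cols 224–398 and rows 98–266, against a prediction of 224–398 and 98–265. It is seated flat, and its pin hole at (309,140) lies over a drive hole within about 1°. Next is the pin.

```bash
python3 - <<'E'
from h import *
v=np.load('w1c.npy');C=(v[0],v[1],v[2],v[3:6],R.from_quat(v[6:]))
print('hole',onz(C,(351,149),.03),'screw',onz(C,(384,160),.035),'knobtop',onz(C,(316.5,139),.0545))
o=inhub();go([.50,-.286,.17],tool([0,0,-1],[0,-1,0]),o)
E
```

```text
hole [ 0.50072624 -0.3262161   0.03      ] screw [ 0.48860109 -0.36569887  0.035     ] knobtop [ 0.51628753 -0.28442746  0.0545    ]
t 9.45 tcp in hub mm [  4.1  -0.7 171.6] tool x ang -2.9 toolz in hub [ 0.004 -0.001 -1.   ] F hub [-0.4  0.6  0. ] w 0.996
turn [ -3.5 -30.    7.6] shift cm [-14.34  27.95   7.72]
```

Emit:
carry_out(moves=[[[0,-7,0],[-3,5,-2],8.5],[[-1,-15,3],[-6,10,-2],8.5],[[-2,-22,5],[-9,16,0],8.5],[[-3.5,-30,7.6],[-12,21,2.5],8.5],[[-3.5,-30,7.6],[-14,26,5],8.5]])

```text
t: 10.07
eef_pos: [0.4877, -0.2643, 0.194]
tool_rot: [-0.001, 1.0, 0.002, -0.003]
contact_force: [1.8, 0.3, -0.3]
gripper_width: 1.0
```

```bash
python3 - <<'E'
from h import *
o=bot.get_obs();print(o['eef_pos'],o['q'].round(2));go([.51,-.286,.17],tool([0,0,-1],[0,-1,0]),o)
E
```

```text
[ 0.48771773 -0.2643106   0.19396962] [ 0.42  0.34 -0.05  1.89  0.02  0.91 -1.2 ]
turn [-0.1  0.3  0.2] shift cm [2.23 2.18 2.38]
```

Emit:
carry_out(moves=[[[0,0,0],[2.2,2.2,2.4],8.5],[[0,0,0],[2.2,2.2,4.4],8.5],[[0,0,0],[2.2,2.2,5.4],8.5],[[0,0,0],[2.2,2.2,5.4],8.5]])

```text
t: 10.58
eef_pos: [0.5073, -0.2853, 0.1413]
tool_rot: [-0.001, 1.0, 0.001, -0.003]
contact_force: [0.2, -0.4, 0.3]
gripper_width: 0.99
```

```bash
python3 - <<'E'
from h import *
o=bot.get_obs();C=cam('wrist');im=bot.read_camera('wrist');print(o['eef_pos'])
for d in bot.silhouettes('pin_knob','wrist'):
    ys,xs=np.nonzero(d['region']);print(d['score'],d['location'],xs.min(),xs.max(),ys.min(),ys.max())
save('w7',cv2.resize(im[60:340,170:470],None,fx=2,fy=2))
T=rot(o['tool_rot']);print('pred centre of knob top/mid/collar if at .513,-.286',proj(C,[[.513,-.286,.0545],[.513,-.286,.043],[.513,-.286,.033]]))
E
```

```text
[ 0.50731816 -0.28526201  0.14132623]
0.7 [314.8, 204.0] 299 326 181 217
pred centre of knob top/mid/collar if at .513,-.286 [[313.3529384  204.91393712]
 [313.35794314 199.29893497]
 [313.36193682 194.8182847 ]]
```

View pics/w7.png

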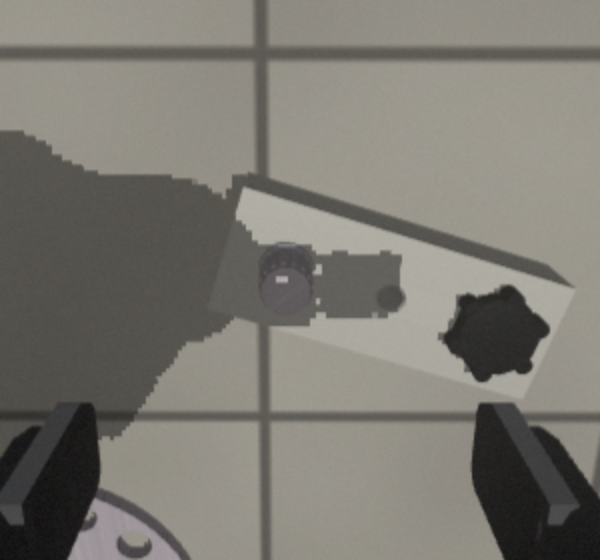

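The pin's knob top is at crop (286,290), full frame (313,205). The prediction for (0.513, -0.286) was (313.4,204.9), so they agree. I descend and grip above the collar.

Emit:
carry_out(moves=[[[0,0,0],[0.5,0.1,3],6],[[0,0,0],[0.5,0.1,6],6],[[0,0,0],[0.5,0.1,8.4],6],[[0,0,0],[0.5,0.1,8.4],6],[[0,0,0],[0.5,0.1,8.4],1]], newtons=50)

```text
t: 11.3
eef_pos: [0.5136, -0.2872, 0.06]
tool_rot: [-0.0, 1.0, 0.001, -0.001]
contact_force: [0.3, -1.0, 0.2]
gripper_width: 0.506
```

Emit:
carry_out(moves=[[[0,0,0],[0,0,0],1],[[0,0,0],[0,0,0],1],[[0,0,0],[0,0,0],1]])

```text
t: 11.68
eef_pos: [0.5136, -0.287, 0.0599]
tool_rot: [-0.0, 1.0, 0.001, -0.001]
contact_force: [-1.3, 1.9, 7.5]
gripper_width: 0.182
```

```bash
python3 - <<'E'
from h import *
o=bot.get_obs();print(o['eef_pos'],o['tool_rot'].round(3),o['contact_force'],o['gripper_width'])
E
```

```text
[ 0.5136078  -0.28697585  0.05991792] [-0.     1.     0.001 -0.001] [-1.30324061  1.92436969  7.45748374] 0.18233337011980533
```

Emit:
carry_out(moves=[[[0,0,0],[0,0,-1],1],[[0,0,0],[0,0,-3],1],[[0,0,0],[0,0,-8],1],[[0,0,0],[0,0,-13],1],[[0,0,0],[0,0,-13],1]])

```text
t: 12.3
eef_pos: [0.5156, -0.2885, 0.1936]
tool_rot: [0.001, 1.0, 0.0, 0.003]
contact_force: [1.2, -0.3, -0.8]
gripper_width: 0.183
```

```bash
python3 - <<'E'
from h import *
o=inhub();C=cam('wrist');im=bot.read_camera('wrist');save('w8',cv2.resize(im[100:400,160:470],None,fx=2,fy=2))
T=rot(o['tool_rot']);print(((proj(C,o['eef_pos']+T.apply([[0,0,.030],[0,0,.052]]))-[160,100])*2).round(1))
go(hp(.045,0,.12),htool(-1),o)
E
```

```text
t 12.3 tcp in hub mm [-128.3 -278.   107.1] tool x ang -12.2 toolz in hub [-0.496 -0.004 -0.868] F hub [ 0.6 -0.5 -1.3] w 0.183
[[303.6 305.9]
 [303.8 270. ]]
turn [ 3.2 29.6 -9.4] shift cm [  9.01 -29.95  -9.82]
```

View pics/w8.png

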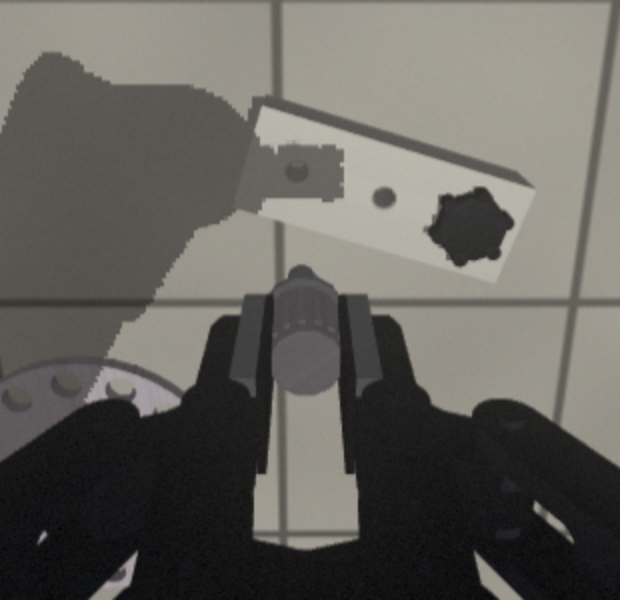

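The wrist view shows the pin gripped straight, its tip at crop (302,270) against a predicted (304,270). I carry it to the hub.

Emit:
carry_out(moves=[[[0,7,0],[1,-3,-5],1],[[1,15,-3],[2,-8,-9],1],[[2,22,-6],[3,-13,-12],1],[[3.2,29.6,-9.4],[4,-18,-13],1],[[3.2,29.6,-9.4],[5,-23,-13],1]])

```text
t: 12.98
eef_pos: [0.5609, -0.0571, 0.3173]
tool_rot: [-0.028, 0.964, 0.08, 0.253]
contact_force: [-0.0, -1.6, -1.1]
gripper_width: 0.18
```

```bash
python3 - <<'E'
from h import *
import pickle
o=inhub();go(hp(.0455,-.0006,.09),htool(-1),o)
im,C=pickle.load(open('w6.pkl','rb'));g=cv2.cvtColor(im,cv2.COLOR_RGB2GRAY).astype(float)[132:148,300:318];print(g.astype(int)[3:14:1,2:16])
w=np.clip(np.median(g)-20-g,0,None);yy,xx=np.mgrid[132:148,300:318];u=((w*xx).sum()/w.sum(),(w*yy).sum()/w.sum());print(u)
p,d=ray(C,u);P0=HR.inv().apply(p-HC);D=HR.inv().apply(d);print('hole in hub',P0+D*(.006-P0[2])/D[2])
E
```

```text
t 12.97 tcp in hub mm [  9.4 -59.1 170.4] tool x ang -1.2 toolz in hub [-0.009  0.003 -1.   ] F hub [-0.8 -1.6 -0.7] w 0.18
turn [-0.2  0.5 -0.2] shift cm [ 3.56 -5.91  8.03]
[[145 145 146 145 126 109 106 109 109 121 142 146 145 146]
 [147 149 145 115  99  92  91  92  96  99 113 143 150 148]
 [150 150 122  95  91  91  92  92  92  91  93 125 152 150]
 [150 148  95  91  90  88  91  90  90  91  89  99 137 147]
 [147 134  74  90  91  90  88  91  90  93  90  82 106 146]
 [144 126  58  73  89  92  93  93  92  92  77  59  97 145]
 [141 135  70  55  64  81  82  84  78  71  54  55 116 142]
 [143 139 104  67  54  61  56  57  55  53  49  70 139 147]
 [147 145 130  92  78  65  53  49  56  66  66 113 150 148]
 [148 147 146 124 104  93  91  83  87  87 108 141 148 146]
 [145 144 146 142 133 125 118 113 114 132 138 145 144 145]]
(np.float64(308.72724719101126), np.float64(140.36488764044944))
hole in hub [ 0.04394206 -0.00027813  0.006     ]
```

Emit:
carry_out(moves=[[[0,0,0],[2,-3,2],1],[[0,0.5,0],[3.5,-5.9,5],1],[[0,0.5,0],[3.5,-5.9,8],1],[[0,0.5,0],[3.5,-5.9,9.5],1],[[0,0.5,0],[3.5,-5.9,9.5],1]])

```text
t: 13.6
eef_pos: [0.6283, 0.0145, 0.2521]
tool_rot: [-0.029, 0.963, 0.081, 0.256]
contact_force: [0.3, 0.7, -1.1]
gripper_width: 0.184
```

```bash
python3 - <<'E'
from h import *
o=inhub();go(hp(.045,-.0003,.061),htool(-1),o)
E
```

```text
t 13.6 tcp in hub mm [45.6 -1.2 74.2] tool x ang -1.2 toolz in hub [-0.002  0.004 -1.   ] F hub [-0.2  0.7 -1.1] w 0.184
turn [-0.2  0.1 -0.2] shift cm [-0.06 -0.09  1.32]
```

Emit:
carry_out(moves=[[[0,0,0],[0,-0.1,0.6],1],[[0,0,0],[0,-0.1,1.2],1],[[0,0,0],[0,-0.1,1.6],1],[[0,0,0],[0,-0.1,1.9],1],[[0,0,0],[0,-0.1,1.9],1]])

```text
t: 14.22
eef_pos: [0.6379, 0.0177, 0.237]
tool_rot: [-0.029, 0.963, 0.081, 0.257]
contact_force: [-0.2, 0.2, -1.7]
gripper_width: 0.182
```

```bash
python3 - <<'E'
from h import *
o=inhub()
E
```

```text
t 14.22 tcp in hub mm [46.8  0.1 56.1] tool x ang -1.1 toolz in hub [-0.     0.004 -1.   ] F hub [-1.   0.2 -1.3] w 0.182
```

The tip is 4 mm into the disc hole with no side force. I push further.

Emit:
carry_out(moves=[[[0,0,0],[-0.1,0,0.3],1],[[0,0,0],[-0.1,0,0.6],1],[[0,0,0],[-0.1,0,0.8],1],[[0,0,0],[-0.1,0,0.8],1]])

```text
t: 14.72
eef_pos: [0.6414, 0.0187, 0.2299]
tool_rot: [-0.029, 0.962, 0.081, 0.258]
contact_force: [-1.6, 0.0, -1.3]
gripper_width: 0.181
```

```bash
python3 - <<'E'
from h import *
o=inhub()
E
```

```text
t 14.72 tcp in hub mm [46.4  0.4 48.2] tool x ang -1.1 toolz in hub [ 0.001  0.004 -1.   ] F hub [-2.   0.3 -0.4] w 0.181
```

The tip is 4 mm past the flange face and still free, so it is already in a drive hole. I push it home.

Emit:
carry_out(moves=[[[0,0,0],[0,0,0.4],1],[[0,0,0],[0,0,0.8],1],[[0,0,0],[0,0,1],1],[[0,0,0],[0,0,1.2],1],[[0,0,0],[0,0,1.2],1]])

```text
t: 15.35
eef_pos: [0.6466, 0.0198, 0.2213]
tool_rot: [-0.028, 0.962, 0.081, 0.258]
contact_force: [-19.3, -1.4, 19.1]
gripper_width: 0.18
```

```bash
python3 - <<'E'
from h import *
o=inhub()
E
```

```text
t 15.35 tcp in hub mm [46.6  0.6 38.1] tool x ang -1.1 toolz in hub [ 0.001  0.004 -1.   ] F hub [-7.1  2.2 26.1] w 0.18
```

The TCP is at 38.1 mm with 26 N axial, and collar-down was expected at 38. I release it and retreat.

Emit:
carry_out(moves=[[[0,0,0],[0,0,1],4],[[0,0,0],[0,0,0.8],6],[[0,0,0],[0,0,0],6],[[0,0,0],[0,0,-5],6],[[0,0,0],[0,0,-11],6]])

```text
t: 15.98
eef_pos: [0.5923, 0.0091, 0.3156]
tool_rot: [-0.029, 0.963, 0.081, 0.257]
contact_force: [1.2, -1.7, 0.7]
gripper_width: 0.699
```

Emit:
carry_out(moves=[[[0,0,0],[-4,0,-4],6],[[0,0,0],[-4,0,-4],6]])

```text
t: 16.23
eef_pos: [0.5373, -0.0016, 0.3318]
tool_rot: [-0.027, 0.962, 0.081, 0.259]
contact_force: [0.5, -0.5, 0.6]
gripper_width: 0.703
```

```bash
python3 - <<'E'
from h import *
o=inhub();C=cam('wrist');im=bot.read_camera('wrist')
a=np.linspace(0,2*np.pi,721)
E=proj(C,np.array([hp(.08*np.cos(t),.08*np.sin(t),.008) for t in a]));print('pred rim',E.min(0),E.max(0))
lo=(E.min(0)-25).astype(int).clip(0);hi=(E.max(0)+25).astype(int)
k=3; s=im[lo[1]:hi[1],lo[0]:hi[0]]; k=min(790/s.shape[1],590/s.shape[0]);print(lo,k)
for z in (.034,.048): print('pred knob top',z,(proj(C,hp(.045,0,z))-lo)*k)
print('rim crop',(E.min(0)-lo)*k,(E.max(0)-lo)*k)
save('w9',cv2.resize(s,None,fx=k,fy=k,interpolation=cv2.INTER_CUBIC))
E
```

```text
t 16.23 tcp in hub mm [ 5.400e+00 -1.000e-01  1.895e+02] tool x ang -1.2 toolz in hub [ 0.004  0.001 -1.   ] F hub [ 0.7 -0.6  0.3] w 0.703
pred rim [229.11160165  96.66060077] [395.36371879 256.96644886]
[204  71] 2.8095238095238093
pred knob top 0.034 [[300.72788411 195.93969023]]
pred knob top 0.048 [[300.44094707 203.60224108]]
rim crop [70.55164274 72.09406882] [537.64092422 522.47716586]
```

View pics/w9.png

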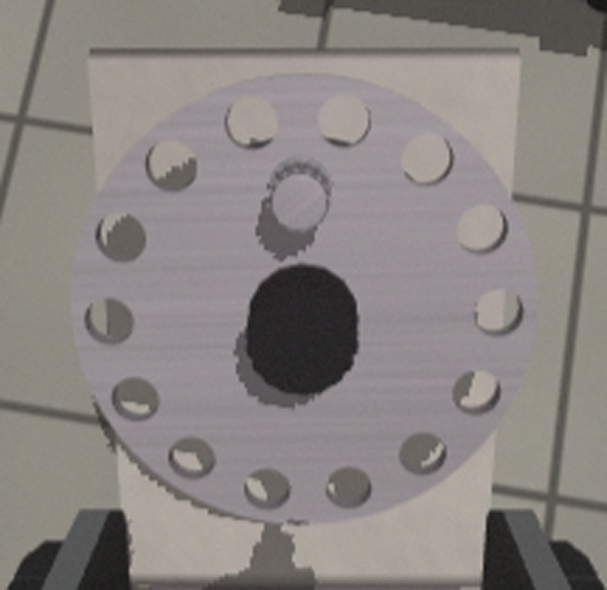

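The disc is flat: the rim is at 70–538 × 72–522, against a prediction of 71–538 × 72–522. The pin is upright, with its knob top near (300,202). That is a few pixels off my collar-down prediction, so I check its height numerically with the top and side edges of the knob.

```bash
python3 - <<'E'
from h import *
C=cam('wrist');lo=np.array([204,71]);k=2.8095
a=np.linspace(0,2*np.pi,361)
for s in (0,.003,.006,.01,.014):
  for x in (.0445,):
    c=lambda r,z:((proj(C,np.array([hp(x+r*np.cos(t),r*np.sin(t)-.0002,z+s) for t in a]))-lo)*k)
    K=c(.009,.0325);L=c(.0105,.008);M=c(.0105,.011)
    print(s,'knob top rows',K[:,1].min().round(),K[:,1].max().round(),'cols',K[:,0].min().round(),K[:,0].max().round(),'collar rows min',L[:,1].min().round(),M[:,1].min().round(),'cols',L[:,0].min().round(),L[:,0].max().round())
im=bot.read_camera('wrist')
g=cv2.cvtColor(im,cv2.COLOR_RGB2GRAY).astype(int)
print(g[122:164,308:313].mean(1).round().astype(int).tolist())
for r in (132,142): print(r,g[r,292:330].tolist())
E
```

```text
0 knob top rows 171.0 230.0 cols 273.0 332.0 collar rows min 156.0 157.0 cols 271.0 335.0
0.003 knob top rows 172.0 232.0 cols 272.0 332.0 collar rows min 157.0 158.0 cols 270.0 335.0
0.006 knob top rows 173.0 234.0 cols 272.0 333.0 collar rows min 158.0 159.0 cols 270.0 335.0
0.01 knob top rows 175.0 237.0 cols 271.0 333.0 collar rows min 160.0 161.0 cols 270.0 336.0
0.014 knob top rows 177.0 239.0 cols 271.0 333.0 collar rows min 161.0 163.0 cols 269.0 336.0
[150, 149, 150, 151, 149, 150, 134, 129, 112, 102, 104, 113, 126, 156, 153, 149, 149, 148, 147, 147, 147, 147, 147, 147, 148, 146, 146, 143, 143, 143, 142, 137, 111, 94, 93, 92, 92, 91, 91, 92, 109, 127]
132 [151, 149, 152, 150, 150, 151, 150, 150, 151, 149, 131, 132, 124, 98, 94, 93, 99, 111, 106, 101, 104, 99, 105, 106, 114, 107, 125, 135, 119, 148, 149, 149, 150, 151, 151, 150, 151, 152]
142 [152, 150, 152, 151, 153, 150, 115, 112, 90, 137, 142, 145, 143, 144, 145, 143, 144, 146, 150, 149, 148, 147, 150, 152, 154, 151, 151, 147, 136, 129, 145, 152, 150, 151, 150, 151, 150, 150]
```

The image gives 0–3 mm above the seat, which rules out the 14 mm "between holes" case. I settle it with a gentle closed-finger press on the knob.

Emit:
carry_out(moves=[[[0,0,0],[3.9,0,3],0],[[0,0,0],[3.9,0,7],0],[[0,0,0],[3.9,0,11],0],[[0,0,0],[3.9,0,12.2],0],[[0,0,0],[3.9,0,12.2],0]], newtons=20)

```text
t: 16.95
eef_pos: [0.6328, 0.0174, 0.2426]
tool_rot: [-0.029, 0.963, 0.081, 0.257]
contact_force: [-0.7, 0.1, -0.2]
gripper_width: 0.001
```

```bash
python3 - <<'E'
from h import *
inhub()
E
```

```text
t 16.95 tcp in hub mm [45.2  0.7 63.5] tool x ang -1.1 toolz in hub [-0.001  0.005 -1.   ] F hub [-0.6  0.3  0.2] w 0.001
```

Emit:
carry_out(moves=[[[0,0,0],[0,0,0.2],0],[[0,0,0],[0,0,0.5],0],[[0,0,0],[0,0,0.5],0]])

```text
t: 17.32
eef_pos: [0.6353, 0.0172, 0.2399]
tool_rot: [-0.029, 0.962, 0.081, 0.258]
contact_force: [0.6, -0.3, 0.2]
gripper_width: -0.001
```

```bash
python3 - <<'E'
from h import *
inhub()
E
```

```text
t 17.32 tcp in hub mm [45.9  0.1 60. ] tool x ang -1.1 toolz in hub [ 0.002  0.004 -1.   ] F hub [ 0.5 -0.4 -0.1] w -0.001
```

Emit:
carry_out(moves=[[[0,0,0],[-0.1,0,0.3],0],[[0,0,0],[-0.1,0,0.5],0],[[0,0,0],[-0.1,0,0.5],0]])

```text
t: 17.7
eef_pos: [0.6367, 0.0177, 0.2341]
tool_rot: [-0.029, 0.962, 0.081, 0.258]
contact_force: [-0.1, 0.6, 0.4]
gripper_width: -0.002
```

Emit:
carry_out(moves=[[[0,0,0],[0,0,0.2],0],[[0,0,0],[0,0,0.3],0],[[0,0,0],[0,0,0.3],0]])

```text
t: 18.08
eef_pos: [0.6386, 0.018, 0.2322]
tool_rot: [-0.029, 0.962, 0.081, 0.258]
contact_force: [-1.0, 0.5, 2.7]
gripper_width: -0.002
```

```bash
python3 - <<'E'
from h import *
inhub()
E
```

```text
t 18.07 tcp in hub mm [45.1  0.2 51.6] tool x ang -1.1 toolz in hub [ 0.002  0.004 -1.   ] F hub [0.6 0.7 2.8] w -0.002
```

Emit:
carry_out(moves=[[[0,0,0],[0,0,0.2],0],[[0,0,0],[0,0,0.3],0],[[0,0,0],[0,0,0.3],0]])

```text
t: 18.45
eef_pos: [0.6394, 0.018, 0.2321]
tool_rot: [-0.028, 0.962, 0.081, 0.259]
contact_force: [-24.8, -4.7, 29.5]
gripper_width: 0.002
```

```bash
python3 - <<'E'
from h import *
inhub()
E
```

```text
t 18.45 tcp in hub mm [45.6  0.1 51.2] tool x ang -1.1 toolz in hub [ 0.003  0.002 -1.   ] F hub [-7.1 -0.  38.1] w 0.002
```

It is stiff: 38 N with only 0.4 mm of travel, and no further sinking. The pin is bottomed, so I retreat and hand in.

Emit:
carry_out(moves=[[[0,0,0],[0,0,-2],0],[[0,0,0],[0,0,-7],0],[[0,0,0],[0,0,-12],0],[[0,0,0],[-4,0,-14],0],[[0,0,0],[-4,0,-14],0]])

```text
t: 19.08
eef_pos: [0.5341, -0.0019, 0.3301]
tool_rot: [-0.028, 0.963, 0.081, 0.257]
contact_force: [0.3, 0.2, 0.2]
gripper_width: -0.003
```

```bash
python3 - <<'E'
from h import *
o=inhub();C=cam('wrist');im=bot.read_camera('wrist')
g=cv2.cvtColor(im,cv2.COLOR_RGB2GRAY).astype(int)
a=np.linspace(0,2*np.pi,361)
for s in (0,.002,.005):
    c=lambda r,z:proj(C,np.array([hp(.0445+r*np.cos(t),r*np.sin(t),z+s) for t in a]))
    K=c(.009,.0325);L=c(.0105,.008);print(s,'knob top rows',K[:,1].min().round(1),K[:,1].max().round(1),'collar top',L[:,1].min().round(1))
u=int(proj(C,hp(.045,0,.03))[0,0]);print(u,g[110:170,u-2:u+3].mean(1).round().astype(int).tolist())
print(bot.hand_in())
E
```

```text
t 19.07 tcp in hub mm [1.800e+00 1.000e-01 1.896e+02] tool x ang -1.2 toolz in hub [ 0.     0.002 -1.   ] F hub [0.4 0.2 0. ] w -0.003
0 knob top rows 125.2 146.6 collar top 120.4
0.002 knob top rows 125.5 147.0 collar top 120.6
0.005 knob top rows 125.9 147.6 collar top 120.9
311 [150, 153, 153, 152, 151, 150, 149, 149, 149, 150, 150, 139, 138, 122, 104, 105, 114, 136, 157, 155, 151, 150, 150, 149, 149, 148, 149, 147, 147, 148, 146, 144, 142, 143, 143, 142, 137, 110, 94, 92, 92, 92, 92, 97, 102, 111, 121, 135, 144, 143, 93, 49, 42, 40, 38, 36, 37, 37, 38, 39]
the job is handed in; nothing more can be done
None
```

The disc is on the hub and locked with the drive pin, and I handed the job in at about 19 s with the gripper clear. No verdict was reported.

- **Disc:** I took the disc farthest from the base and lowered it over the spigot until it stopped with 18 N of axial contact. After I let go, its rim in the wrist picture matched the predicted seated position to within a pixel.
- **Pin:** No turning search was needed. I had seen the drive holes before fitting the disc and lined its pin hole up with one. The pin went through without resistance until its collar came down, at 38.1 mm of tool height against an expected 38.0 mm, with 26 N.
- **Press check:** Pressing the knob with closed fingers reached 38 N with only 0.4 mm of movement, so the pin was already at its stop.

**Disagreements:** That press put the knob top about 1.7 mm higher than calculated, and the last picture is only good enough to place the collar within a few millimetres of the disc. Neither fits the 14 mm gap of a pin stuck between two holes. I put the difference down to calibration error.

I did not touch the bottles, glassware or dish.

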